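# Push a battery pack under the sprung flap of a charging dock

## Task

With one fingertip press and hold down the long orange press bar of the charging dock so that its sprung flap stays lifted, and with the other fingertip push the blue battery pack along the lane under the flap until it is fully home against the two end stops. Then let go of the bar so that the flap comes down on top of the pack, and move clear. Only push: do not lift or tip the pack, and leave the other things on the bench where they are.

Things in the scene. Friction and masses are not known exactly. Their poses are not given: they have to be found in the camera images.
- dock: Fixed charging dock on a grey tray, 220 x 114 mm. Origin on the tray's floor (world z = 4 mm), on the lane's centre line, under the front edge of the flap; x along the lane in the push direction (away from the robot), y left (to the press bar), z up. Lane walls 8 mm high, inner faces at y = +-18.5 mm, x = -80 to 46 mm, flaring apart from x = -80 back to -105 mm. Pack slides on the tray between them.
- hinge (a point): Point on the steel hinge shaft, at x = 0, y = 27, z = 32 mm of the dock, axes as the dock's. The shaft (6 mm thick) lies along the dock's x, between the lane and the press bar, on two bearing posts at dock x = -146 and +50 mm (10 x 9 mm, 39 mm high). Nothing on the dock is higher than 60 mm.
- flap (a joint): Angle of the rocker (flap + press bar), rad: 0 = closed by its spring, grows as the bar is pressed down and the flap lifts, hard stop at 0.65. Closed, the lip is 17 mm above the tray and blocks the 24 mm high pack; above about 0.27 the pack passes. It springs shut when let go; on the pack it rests at about 0.22. Holding 0.45 takes about 4 to 7 N on the bar.
- press_bar (a point): Centre of the top face of the orange press bar with black ribs, 145 x 28 x 3 mm, lengthwise along the dock's x. In the dock frame x = -150 to -5 mm; centre line y = 59, top z = 27 mm closed (outer edge 8 mm higher than inner); y = 55, z = 17 mm at 0.30 rad; z = 13 mm at 0.45; z = 9 mm at 0.65. A fingertip 10 to 15 mm above the tray holds the flap open and may slide along the bar.
- lip (a point): Orange lip under the flap, 42 mm long (dock x = 0 to 42 mm), 10 mm wide (dock y = -13 to -3 mm when closed). This point is the centre of its lower face, which presses on the pack's top.
- pack: Loose blue battery pack, body 34 wide, 68 long, 24 mm high, 0.1 kg, lying in the open end of the lane, leads and yellow connector towards the flap. Origin on its underside; -y points along the leads: body from y = -18 (leading end) to +50 mm (flat rear end to push). Home: origin at dock x = 28, rear end at x = -22 mm, so the pushing finger stays in front of the flap.
- end_stop (a point): Midpoint between the faces of the two black end stops (20 mm high, dock y = +-12.5 to 22.5 mm, faces at dock x = 46 mm, a gap between them for the leads), 12 mm above the tray: the pack's leading end touches here when home.
- reel: Bystander, loose: solder reel with black flanges and a green disc on top, 54 mm across, 38 mm tall; origin at the centre of its underside.
- jar: Bystander, loose: clear nut jar with a black lid, 44 mm across, 52 mm tall; origin at the centre of its underside.
- motor: Bystander, loose: yellow and white brushless motor standing on its feet, 42x42x48 mm; origin at the centre of its underside.
- stick: Bystander, loose: black memory stick, 16x50x7 mm; origin at the centre of its underside.
- tape: Bystander, loose: black tape roll lying flat, 64 mm across, 18 mm tall; origin at the centre of its underside.
- driver: Bystander, loose: blue-handled screwdriver, 19x135x18 mm; origin at the centre of its underside.
Things that resemble listed ones, but are neither listed nor needed, are in the scene too. What is meant by the pack is not pink, and is the larger of those in its own colour.

How it is judged (in metres and radians):
On the way, in this order (a step that is already met when the one before it is completed fails the run):
1. a fingertip holds the bar down and the flap open, the pack still outside (contact force between the fingers and flap above 0.3 N and value of joint flap above 0.26 rad and x of pack in the frame of dock below -0.012 m), for 0.1 s.
2. with the flap held open, a fingertip pushes the pack under it (contact force between the fingers and flap above 0.3 N and value of joint flap above 0.26 rad and x of pack in the frame of dock above -0.003 m and contact force between the fingers and pack above 0.03 N and y of pack in the frame of dock between -0.005 and 0.005 m), for 0.02 s.
3. the pack reaches the end stops while the flap is still held open (contact force between the fingers and flap above 0.3 N and value of joint flap above 0.26 rad and x of pack in the frame of dock above 0.0235 m and y of pack in the frame of dock between -0.005 and 0.005 m), for 0.05 s.
At the end, for the whole second after the job is handed in: The pack lies flat in the lane, its leading end within 4.5 mm of the end stops, within 5 mm of the centre line and 0.1 rad of straight, at rest, with the flap released and its lip pressing on the pack's top (flap joint 0.12 to 0.33) (x of pack in the frame of dock between 0.0235 and 0.032 m and y of pack in the frame of dock between -0.005 and 0.005 m and angle between the y axis of pack and the x axis of dock, either way round below 0.1 rad and angle between pack's own z axis and vertical below 0.06 rad and contact force between flap and pack above 0.3 N and value of joint flap between 0.12 and 0.33 rad and linear speed of pack below 0.02 m/s); the robot touches nothing.
It fails at once if the pack is lifted or tipped (height (world z) of pack above 0.014 m or angle between pack's own z axis and vertical above 0.25 rad).
It fails at once if one of the other things on the bench is moved over 20 mm (distance of any of reel, jar, motor, stick, tape, driver from where it was at the start of the episode above 0.02 m).
It also fails if it takes over 38 s, if anything falls off the work surface, if the arm or the gripper's body presses on something with over 40 N, if the wrist force passes 120 N, or if a joint passes its speed limit or range.

## Robot

A 7-joint arm with a two-finger parallel gripper is mounted at the origin on a cart in front of the work surface, level with it; the furniture and walls round the work are solid. World frame = base frame: x ahead of the robot, y to its left, z up, the work surface at z = 0. Lengths are in mm, angles in rad, forces in N, time in s.
With the tool pointing down it reaches from about 400 to 875 mm from the base axis. Payload 6.5 kg.
Tool frame: the origin (TCP) lies at the very end of the fingers, on their centre line; the grasp point (between the pads) lies 19 mm behind it (robot.tcp_to_grasp is the distance from the TCP to the grasp point, in mm); z points along the fingers, y is the direction in which the jaws open and shut (so a half turn about z gives the same grasp; the last joint's range is limited). The gripper opens to 85 mm and grips with 20 to 120 N. Pads are 22 mm wide; open, the fingers measure 114 mm over their backs; the gripper's body (76 mm by 85 mm) begins 54 mm behind the grasp point. The pads swing forward as they close: fully open they stand 13 mm farther back than shut.
Start: joints at [1.238, 0.536, -0.004, 1.538, 0.003, 1.067, -0.071], TCP at [171.366, -626.996, 231.29] pointing down, gripper open.
Joint ranges: [-2.7, 2.7], [-0.37, 2.16], [-1.27, 1.26], [0.24, 2.4], [-1.31, 4.45], [0.19, 1.91], [-2.76, 2.76]. Speed limits (rad/s): [2.39, 2.39, 3.14, 3.14, 3.14, 3.14, 3.14].

## Interface

Orientations are given as a unit quaternion [x, y, z, w].
In Python, from station import robot, cams, order gives the robot as it stands.
- The arm moves only by the tool play_rows, never from a script. Its argument "steps" is a list of rows, each a list of 3 entries, a list of its own where there are three numbers: the shift along the tool's x, y, z in m, then the turn, a rotation vector about the tool's x, y, z in degrees, then the gripper command: -1 is fully open, 1 is shut, values between are in proportion. In form: [[[x, y, z], [rx, ry, rz], claw], ...]. A call has 1 to 20 rows; each row is the pose to reach, as a shift and turn from the pose commanded when the call began, along the tool's axes at that moment; what a row does not reach only later rows make up. A row lasts 1/12 s, in which the tool goes at most 41.7 mm and 7.16 degrees, less where a joint would pass 70% of its speed; a pose out of reach is approached as far as the arm can. A call with a gripper value outside its range is refused whole. The fingers move at their own pace and stop on an object; "squeeze" is the grip in N (left out, the last holds). Time passes only in rows, so rows that repeat a pose let the fingers close. It gives the time, the measured TCP pose, the force and the opening at its end, in the units of the state.
- robot.observe(): the state, without advancing time (a new reading comes with each control period).
- cams.get_image(name): name is "scene" or "top" or "wrist"; returns a dict with "frame" (420x560x3 uint8, red, green, blue), "intrinsics" (3x3 intrinsics, pixels), "eye" and "attitude" of the camera in the world. Camera axes: x right, y down, z forward; pixel columns grow to the right and rows downward; lengths in mm; the calibration is good to about 2 mm. A picture is of the moment at which its call begins. There is no depth.
- order.sign_off(): hands the job in, once; it reports no verdict.
The state is a dict: "t": time; "joints": joint angles; "joint_velocities": joint speeds; "joint_torque": joint torques, N m; "tool_pos": TCP position; "ee_rot": TCP orientation; "force": force on the tool from outside, world axes, zero at the start; "torque": the same for the moment, N m; "finger_gap": finger opening in mm.
Only numpy, scipy, OpenCV 4.12 (cv2) and the standard library are available. Lean on these libraries where they do the work, as an engineer would, in place of code of your own. Each camera call takes 0.05 s, during which the arm holds its last target.

## Working session

There is one attempt and no reset: what is moved stays moved. The work goes in short steps, Python scripts to look and compute and a tool call to move; the robot and the scene stay as the last step left them, time stands still between calls to the robot, and variables do not carry over. Pictures are saved under pics/ and viewed, and the job is handed in when it is done.

Besides the shell and the picture viewer there is one more tool, called after "Call:" as name(argument=value, ...) on one line, values as JSON. play_rows: Moves the arm, as the interface text tells. Its arguments: {"type":"object","properties":{"steps":{"type":"array"},"squeeze":{"type":"number"}},"required":["steps"]}

```bash
ls; mkdir -p pics; python3 - <<'E'
from station import robot,cams,order
import cv2
s=robot.observe();print(s)
for n in ["scene","top","wrist"]:
    d=cams.get_image(n);cv2.imwrite(f"pics/{n}0.png",d["frame"][:,:,::-1]);print(n,d["intrinsics"],d["eye"],d["attitude"])
E
```

```text
pics
{'t': 0.0, 'joints': array([ 1.23781991,  0.53721915, -0.00444125,  1.53889851,  0.00255891,
        1.06726519, -0.07122091]), 'joint_velocities': array([-0.0008781 , -0.00034355, -0.00204323,  0.00051248,  0.00013937,
        0.00034714, -0.00036689]), 'joint_torque': array([-3.96109699e-04, -5.83407640e+01,  1.04793884e+00, -2.59099174e+01,
        1.21807825e-02,  9.60521924e-03, -1.35851437e-05]), 'tool_pos': array([ 171.18038576, -626.38791925,  230.36880668]), 'ee_rot': array([ 9.91114354e-01,  1.33009551e-01, -1.64800215e-04, -8.77029740e-04]), 'force': array([-0.31550434,  0.25216615, -0.8376653 ]), 'torque': array([0.0022582 , 0.03408742, 0.00197732]), 'finger_gap': 85.47975623185519}
scene [[400.47800385   0.         279.70922084]
 [  0.         400.47800385 211.99445575]
 [  0.           0.           1.        ]] [199.3132222  508.14076128 712.19557382] [-0.26766552  0.89029693 -0.34985853  0.11543635]
top [[452.24487946   0.         269.30690688]
 [  0.         452.24487946 201.56984089]
 [  0.           0.           1.        ]] [ 329.87590589   -1.82442833 1288.6741683 ] [ 0.70937674 -0.69935806  0.06559335 -0.05814174]
wrist [[293.31391092   0.         280.26413623]
 [  0.         293.31391092 207.99616454]
 [  0.           0.           1.        ]] [ 244.40018535 -606.67587056  372.73726021] [ 0.78641651 -0.59955182 -0.09070153  0.11772818]
```

View pics/scene0.png

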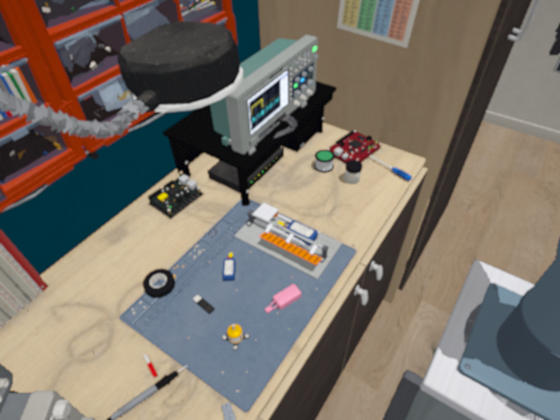

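View pics/top0.png

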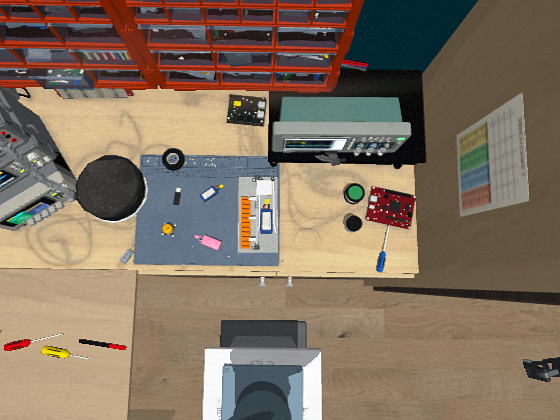

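View pics/wrist0.png

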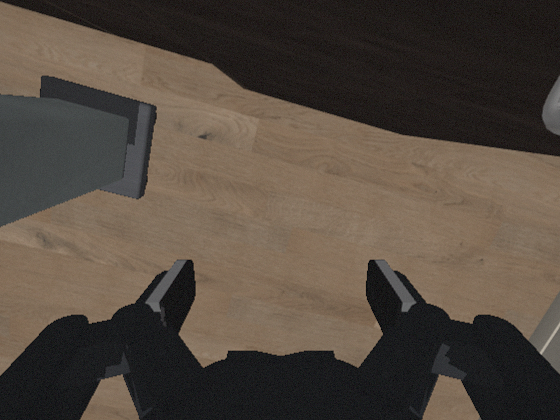

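The gripper is out of the way at the right. In the top view the dock is at about (258,215), and the blue candidates are at (266,218) in the lane and (210,193) on the mat. I'll enlarge both.

```bash
python3 - <<'E'
import cv2,numpy as np
t=cv2.imread("pics/top0.png")[165:270,180:300];s=cv2.imread("pics/scene0.png")[190:320,200:370]
a=cv2.resize(t,None,fx=5,fy=5,interpolation=cv2.INTER_CUBIC);cv2.imwrite("pics/topc.png",a)
cv2.imwrite("pics/scenec.png",cv2.resize(s,None,fx=4.5,fy=4.5,interpolation=cv2.INTER_CUBIC))
E
```

```text
(no output)
```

View pics/topc.png

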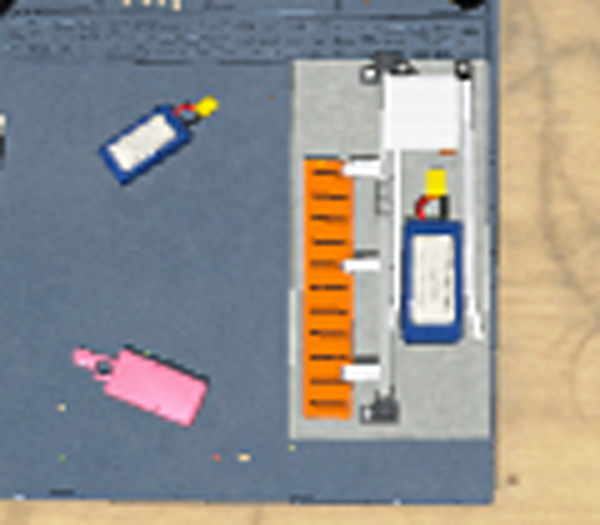

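View pics/scenec.png

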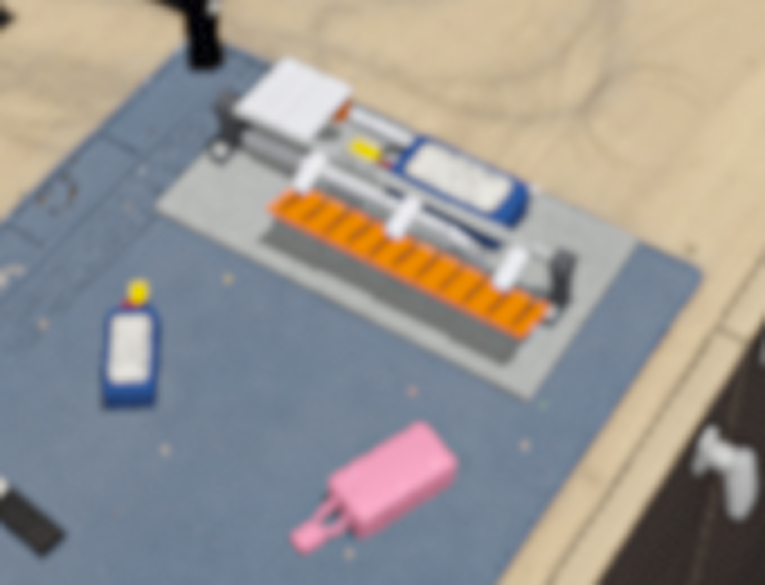

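The candidates in the top view are the blue pack in the lane (266,218), a smaller blue pack on the mat (210,193), and a pink one (208,242). The one in the lane fits: it is blue, the larger of the two blues, and its leads and yellow connector point towards the flap. Next I'll measure the dock.

```bash
cat > h.py <<'E'
import numpy as np,cv2
from scipy.spatial.transform import Rotation as R
def ray(d,u,v):
    K=np.array(d["intrinsics"]);r=R.from_quat(d["attitude"]).as_matrix()@np.linalg.solve(K,[u,v,1.]);return np.array(d["eye"]),r
def onplane(d,u,v,z):
    e,r=ray(d,u,v);return e+r*(z-e[2])/r[2]
def proj(d,p):
    q=R.from_quat(d["attitude"]).as_matrix().T@(np.array(p)-d["eye"]);q=np.array(d["intrinsics"])@q;return q[:2]/q[2]
def tri(rays):
    A=np.zeros((3,3));b=np.zeros(3)
    for e,r in rays:
        r=r/np.linalg.norm(r);P=np.eye(3)-np.outer(r,r);A+=P;b+=P@e
    return np.linalg.solve(A,b)
E
python3 - <<'E'
from h import *
from station import cams
d=cams.get_image("top")
f=lambda x,y,z:print(onplane(d,180+x/5,165+y/5,z).round(1))
print("tray");[f(x,y,4) for x,y in [(292,60),(490,60),(292,438),(488,438)]]
print("bar");[f(x,y,31) for x,y in [(305,158),(305,417),(353,158),(350,417)]]
print("pack");[f(x,y,28) for x,y in [(401,343),(463,343),(403,222),(464,222)]]
b=cv2.cvtColor(d["frame"],cv2.COLOR_RGB2HSV)
m=cv2.inRange(b,(105,120,60),(125,255,255))
n,l,s,c=cv2.connectedComponentsWithStats(m)
for i in range(1,n):
    if s[i,4]>25: print(s[i],c[i])
E
```

```text
tray
[628.6  77.    4. ]
[630.5 -38.3   4. ]
[409.6  71.5   4. ]
[411.2 -39.3   4. ]
bar
[565.7  66.6  31. ]
[419.6  63.1  31. ]
[566.1  39.4  31. ]
[420.   38.1  31. ]
pack
[461.8  10.6  28. ]
[462.3 -24.1  28. ]
[530.3  10.6  28. ]
[530.9 -23.8  28. ]
[26 25 22  4 49] [37.34693878 26.2244898 ]
[314  74   7   8  39] [316.46153846  76.71794872]
[200 186  18  16  71] [208.88732394 193.81690141]
[ 28 203  21  11  74] [ 37.83783784 208.35135135]
[260 209  12  25 114] [265.5877193  221.93859649]
[377 251   9  21 107] [380.70093458 261.59813084]
```

```bash
python3 - <<'E'
import cv2
from h import *
from station import cams
t=cv2.imread("pics/top0.png")[150:400,340:560]
cv2.imwrite("pics/tc2.png",cv2.resize(t,None,fx=2.4,fy=2.4))
t=cv2.imread("pics/scene0.png")[0:300,240:560]
cv2.imwrite("pics/sc2.png",cv2.resize(t,None,fx=2,fy=2))
d=cams.get_image("top")
for p in [(417,275),(378,287),(420,165)]: print([onplane(d,*p,z).round() for z in (0,300)])
E
```

```text
[array([ 354., -434.,    0.]), array([ 348., -333.,  300.])]
[array([ 319., -322.,    0.]), array([ 322., -248.,  300.])]
[array([ 674., -457.,    0.]), array([ 594., -351.,  300.])]
```

View pics/tc2.png

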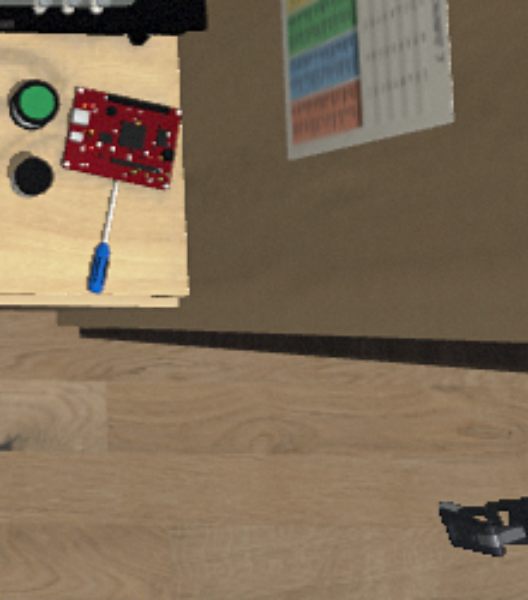

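View pics/sc2.png

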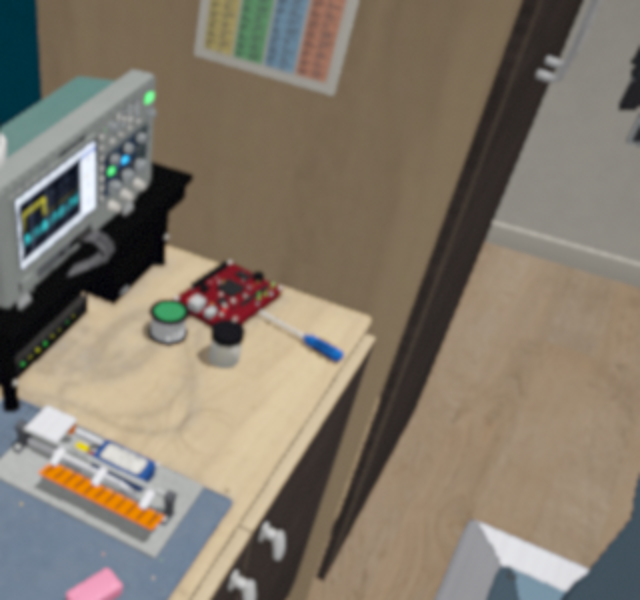

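Call:
play_rows(steps=[[[0.022,-0.198,0],[0,0,0],-0.18],[[0.022,-0.198,0],[0,0,0],-0.18],[[0.022,-0.198,0],[0,0,0],-0.18],[[0.022,-0.198,0],[0,0,0],-0.18],[[0.022,-0.198,0],[0,0,0],-0.18],[[0.022,-0.198,0],[0,0,0],-0.18],[[0.022,-0.198,0],[0,0,0],-0.18]], squeeze=30)

```text
t: 0.83
tool_pos: [140.1, -429.0, 231.6]
ee_rot: [0.991, 0.133, -0.0, 0.0]
force: [1.4, -0.1, 0.4]
finger_gap: 50.7
```

Call:
play_rows(steps=[[[0.13,-0.058,0],[0,0,0],-0.18],[[0.13,-0.058,0],[0,0,0],-0.18],[[0.13,-0.058,0],[0,0,0],-0.18],[[0.13,-0.058,0],[0,0,0],-0.18],[[0.367,-0.241,0],[0,0,14],-0.18],[[0.367,-0.241,0],[0,0,14],-0.18],[[0.367,-0.241,0],[0,0,14],-0.18],[[0.367,-0.241,0],[0,0,14],-0.18],[[0.367,-0.241,0],[0,0,14],-0.18],[[0.367,-0.241,0],[0,0,14],-0.18],[[0.367,-0.241,0],[0,0,14],-0.18],[[0.367,-0.241,0],[0,0,14],-0.18],[[0.419,-0.354,0],[0,0,14],-0.18],[[0.419,-0.354,0],[0,0,14],-0.18],[[0.419,-0.354,0],[0,0,14],-0.18],[[0.419,-0.354,0],[0,0,14],-0.18],[[0.419,-0.354,0],[0,0,14],-0.18]])

```text
t: 2.25
tool_pos: [452.8, 24.3, 231.5]
ee_rot: [1.0, 0.014, 0.001, -0.001]
force: [-0.2, -0.6, -0.1]
finger_gap: 50.5
```

```bash
python3 - <<'E'
from h import *
from station import robot,cams
import pickle
for n in ("wrist","top","scene"):
    d=cams.get_image(n);cv2.imwrite(f"pics/{n}1.png",d["frame"][:,:,::-1]);pickle.dump(d,open(n+"1.pkl","wb"))
    if n=="wrist":print(d["eye"],R.from_quat(d["attitude"]).as_matrix().round(3))
print(robot.observe()["tool_pos"],robot.observe()["ee_rot"])
E
```

```text
[528.39496062  26.28587581 373.90223325] [[ 0.028 -0.956 -0.292]
 [-1.    -0.028 -0.007]
 [-0.002  0.293 -0.956]]
[451.72690908  20.30169852 231.15384159] [ 9.99949265e-01  1.00724273e-02 -5.65439655e-05  1.02139862e-04]
```

View pics/wrist1.png

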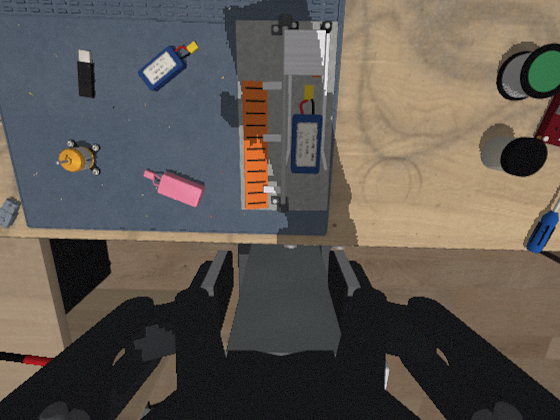

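The wrist view shows the whole dock: tray from (238,20) to (330,210), bar at (256,145), pack at (306,142), flap at (305,50). The fingers are at the bottom. I'll fit these by colour.

```bash
python3 - <<'E'
from h import *
import pickle
D={n:pickle.load(open(n+"1.pkl","rb")) for n in("wrist","top","scene")}
f=D["wrist"]["frame"];cv2.imwrite("pics/w1c.png",cv2.resize(f[0:230,215:365,::-1],None,fx=3.4,fy=2.6,interpolation=cv2.INTER_CUBIC) if 0 else cv2.resize(f[5:225,220:360,::-1],None,fx=2.7,fy=2.7,interpolation=cv2.INTER_CUBIC))
hsv=cv2.cvtColor(f,cv2.COLOR_RGB2HSV)
def big(m,roi=None):
    n,l,s,c=cv2.connectedComponentsWithStats(m);return [(s[i],c[i].round(1)) for i in range(1,n) if s[i,4]>60]
mo=cv2.inRange(hsv,(5,180,120),(16,255,255));print("orange",big(cv2.morphologyEx(mo,cv2.MORPH_CLOSE,np.ones((9,9)))))
mb=cv2.inRange(hsv,(105,150,50),(125,255,255));print("blue",big(mb))
k=np.zeros_like(mb);k[100:190,285:330]=mb[100:190,285:330]
k=cv2.morphologyEx(k,cv2.MORPH_CLOSE,np.ones((25,25)))
r=cv2.minAreaRect(cv2.findNonZero(k));print(r)
P=[onplane(D["wrist"],*p,28).round(1) for p in cv2.boxPoints(r)];print(P)
k=np.zeros_like(mo);k[60:220,236:275]=mo[60:220,236:275]
r=cv2.minAreaRect(cv2.findNonZero(k));print(r);print([onplane(D["wrist"],*p,31).round(1) for p in cv2.boxPoints(r)])
E
```

```text
orange [(array([ 243,   81,   25,  128, 2840], dtype=int32), array([255., 144.]))]
blue [(array([138,  46,  48,  45, 517], dtype=int32), array([164.7,  69.8])), (array([291, 115,  31,  58, 605], dtype=int32), array([304.8, 141.8])), (array([527, 211,  31,  42, 577], dtype=int32), array([542.7, 232. ]))]
((305.669677734375, 143.43666076660156), (28.681785583496094, 58.077049255371094), 2.726311206817627)
[array([468. ,  13.6,  28. ]), array([533.6,  13. ,  28. ]), array([533.1, -19.3,  28. ]), array([467.3, -20.5,  28. ])]
((255.10952758789062, 144.38735961914062), (127.0988540649414, 23.26164436340332), 89.20427703857422)
[array([565.7,  68.6,  31. ]), array([566.7,  43.5,  31. ]), array([423.4,  39.3,  31. ]), array([422.1,  67.7,  31. ])]
```

View pics/w1c.png

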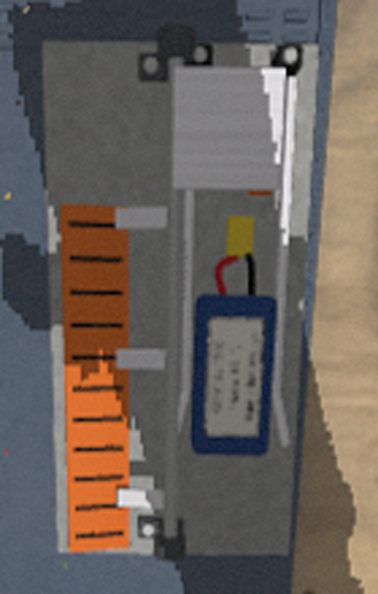

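```bash
python3 - <<'E'
from h import *
import pickle
W=pickle.load(open("wrist1.pkl","rb"));T=pickle.load(open("top1.pkl","rb"));S=pickle.load(open("scene1.pkl","rb"))
c=lambda x,y,z:onplane(W,220+x/2.7,5+y/2.7,z).round(1)
print("tray L",c(43,42,4),c(58,552,4));print("tray R",c(318,42,4),c(289,555,4))
print("shaft",c(172,200,39),c(172,520,39))
print("bar near end",c(68,552,35),c(130,547,27),"far",c(60,205,35),c(130,205,27))
print("flap front edge",c(173,187,40),c(272,189,40))
print("walls", c(190,190,12),c(181,430,12),"R",c(283,240,12),c(278,400,12))
print("pack rear top",c(192,450,28),c(270,452,28))
for n,d in(("s",S),("t",T)):
  f=d["frame"]; h=cv2.cvtColor(f,cv2.COLOR_RGB2HSV)
s=cv2.imread("pics/scene1.png")[190:290,225:345];cv2.imwrite("pics/sc3.png",cv2.resize(s,None,fx=6,fy=6,interpolation=cv2.INTER_CUBIC))
t=cv2.imread("pics/top1.png")[165:265,225:295];cv2.imwrite("pics/tc3.png",cv2.resize(t,None,fx=6,fy=6,interpolation=cv2.INTER_CUBIC))
E
```

```text
tray L [630.1  78.7   4. ] [411.8  74.8   4. ]
tray R [633.2 -33.6   4. ] [413.5 -38.3   4. ]
shaft [567.9  24.3  39. ] [438.9  20.2  39. ]
bar near end [421.7  66.3  35. ] [422.4  38.8  27. ] far [565.3  68.5  35. ] [567.   41.2  27. ]
flap front edge [572.4  24.1  40. ] [572.8 -14.3  40. ]
walls [575.2  16.7  12. ] [474.4  17.   12. ] R [556.7 -23.7  12. ] [489.2 -26.4  12. ]
pack rear top [468.1  12.2  28. ] [468.2 -22.1  28. ]
```

View pics/sc3.png

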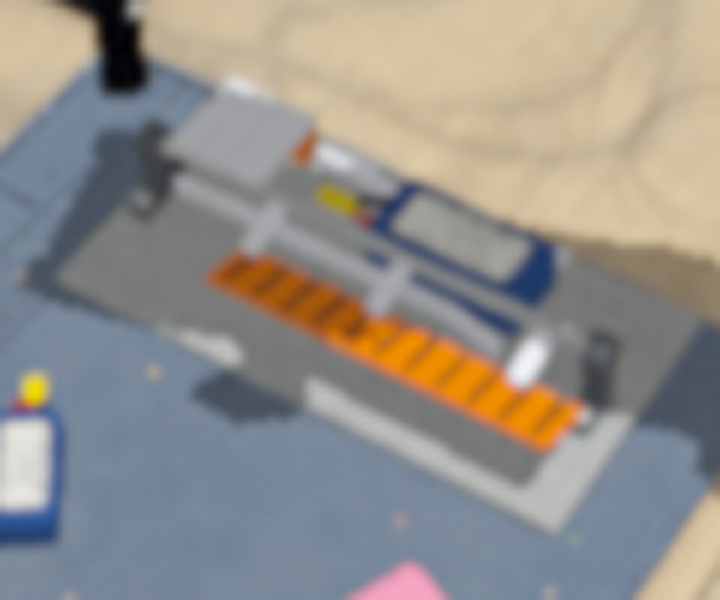

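View pics/tc3.png

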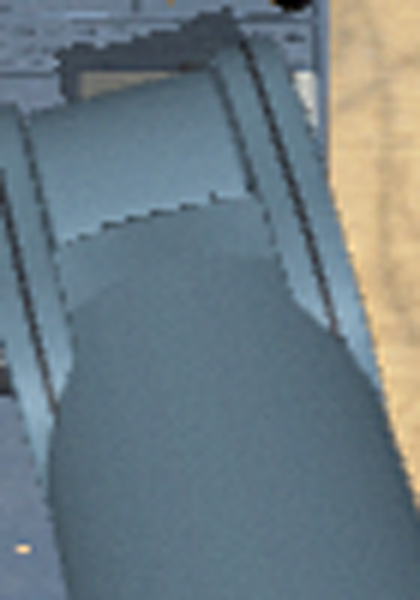

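Call:
play_rows(steps=[[[-0.013,-0.002,0.04],[0,0,0],-0.1],[[-0.013,-0.002,0.08],[0,0,0],-0.1],[[-0.013,-0.002,0.12],[0,0,0],-0.1],[[-0.013,-0.002,0.15],[0,0,0],-0.1],[[-0.013,-0.002,0.165],[0,0,0],-0.1],[[-0.013,-0.002,0.165],[0,0,0],-0.1],[[-0.013,-0.002,0.165],[0,0,0],-0.1]])

```text
t: 2.98
tool_pos: [438.0, 22.2, 66.0]
ee_rot: [1.0, 0.01, -0.001, 0.0]
force: [0.6, 0.3, 1.1]
finger_gap: 46.8
```

```bash
python3 - <<'E'
from h import *
from station import robot,cams
import pickle
for n in ("wrist","scene"):
    d=cams.get_image(n);cv2.imwrite(f"pics/{n}2.png",d["frame"][:,:,::-1]);pickle.dump(d,open(n+"2.pkl","wb"))
s=robot.observe();print(s["tool_pos"],s["ee_rot"],s["force"],s["finger_gap"])
s=cv2.imread("pics/scene2.png")[180:300,215:355];cv2.imwrite("pics/sc4.png",cv2.resize(s,None,fx=5,fy=5,interpolation=cv2.INTER_CUBIC))
E
```

```text
[439.39423562  22.807372    67.41940071] [9.99944703e-01 1.04602221e-02 1.08179911e-03 6.63815593e-05] [ 0.05723461  0.35409389 -0.42348009] 46.741144554276545
```

View pics/wrist2.png

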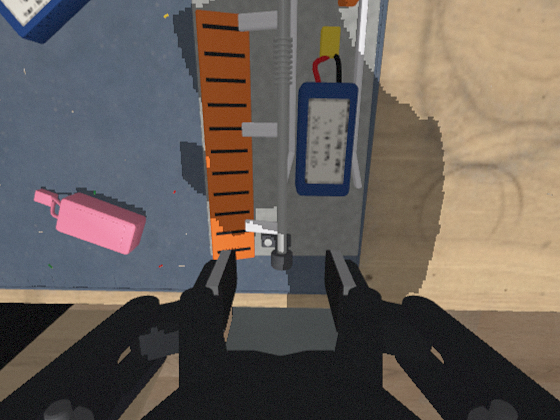

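View pics/sc4.png

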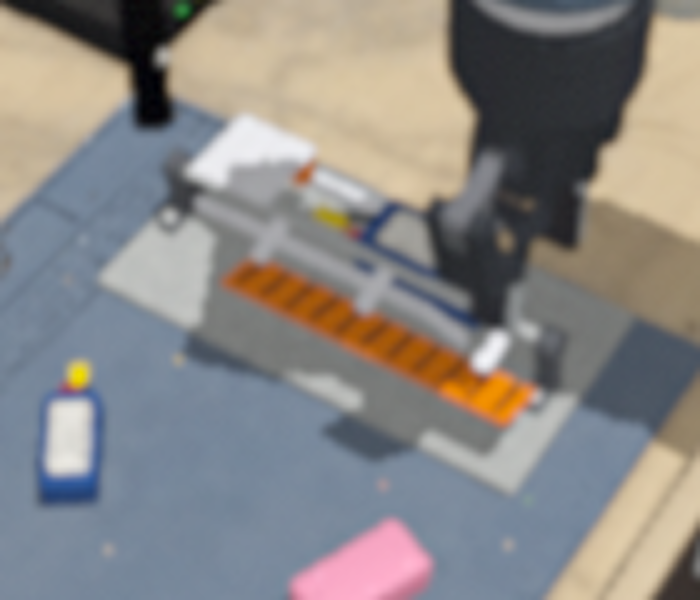

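```bash
python3 - <<'E'
from h import *
import pickle
W1=pickle.load(open("wrist1.pkl","rb"));W=pickle.load(open("wrist2.pkl","rb"))
for n,a,b in [("pack RL",(291.1,171.7),(297,193)),("pack RR",(320,172.4),(351,195)),("bar near in",(268.1,207.6),(254,258)),("bar near out",(245.2,209.4),(212,261)),("flapside shaft near post",(283.7,205),(281,255))]:
    print(n,tri([ray(W1,*a),ray(W,*b)]).round(1))
for n,p,z in [("shaft",(286,20),39),("shaft",(281.5,235),39),("packRL",(297,193),28),("packRR",(351,195),28),("packFL",(302,84),28),("packFR",(356,84),28),("bar far out",(195,10),35),("bar far in",(248,13),27),("near out",(212,261),35),("near in",(254,258),27),("fingerL",(228,252),67),("fingerR",(334,252),67),("lane L",(291,160),12),("lane R",(361,140),12)]:
    print(n,onplane(W,*p,z).round(1))
f=W["frame"][230:330,180:390,::-1];cv2.imwrite("pics/fing.png",cv2.resize(f,None,fx=3.6,fy=3.6,interpolation=cv2.INTER_CUBIC))
E
```

```text
pack RL [467.1  12.   22.5]
pack RR [468.  -22.   27.9]
bar near in [423.5  39.2  30.4]
bar near out [420.8  67.2  30.9]
flapside shaft near post [428.9  20.8  35.9]
shaft [560.9  22.1  39. ]
shaft [444.2  21.7  39. ]
packRL [468.5  12.4  28. ]
packRR [467.9 -21.9  28. ]
packFL [532.4  12.   28. ]
packFR [533.  -18.7  28. ]
bar far out [565.5  68.6  35. ]
bar far in [567.1  42.4  27. ]
near out [423.3  66.7  35. ]
near in [421.9  39.9  27. ]
fingerL [445.5  50.1  67. ]
fingerR [446.7  -5.9  67. ]
lane L [487.   16.2  12. ]
lane R [501.  -29.1  12. ]
```

View pics/fing.png

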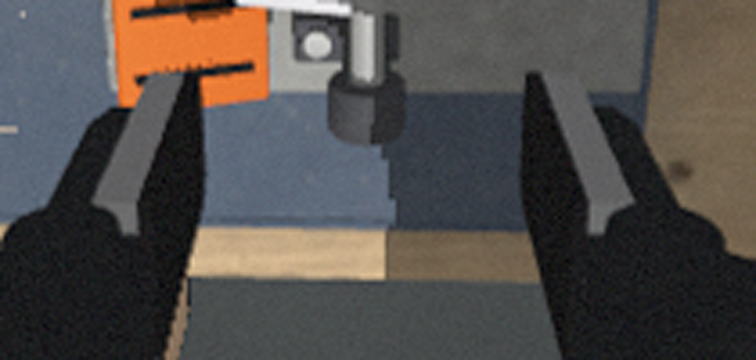

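Call:
play_rows(steps=[[[0,0,0.02],[0,0,0],-0.18],[[0,0,0.03],[0,0,0],-0.18],[[0,0,0.036],[0,0,0],-0.18],[[0,0,0.042],[0,0,0],-0.18],[[0,0,0.046],[0,0,0],-0.18],[[0,0,0.046],[0,0,0],-0.18]])

```text
t: 3.58
tool_pos: [438.4, 22.9, 20.2]
ee_rot: [1.0, 0.011, 0.0, 0.0]
force: [-0.7, -1.6, 2.8]
finger_gap: 50.5
```

```bash
cat > look.py <<'E'
import sys
from h import *
from station import robot,cams
import pickle
k=sys.argv[1]
for n in ("wrist","scene"):
    d=cams.get_image(n);cv2.imwrite(f"pics/{n}{k}.png",d["frame"][:,:,::-1]);pickle.dump(d,open(n+k+".pkl","wb"))
s=robot.observe();print(s["t"],s["tool_pos"],s["ee_rot"],s["force"],s["torque"],s["finger_gap"])
a=cv2.resize(cv2.imread(f"pics/scene{k}.png")[180:300,215:355],None,fx=4,fy=4,interpolation=cv2.INTER_CUBIC)
cv2.imwrite(f"pics/sc{k}.png",a)
E
python3 look.py 5
```

```text
3.6833 [438.4412213   23.07406095  20.59800559] [9.99938794e-01 1.10592715e-02 1.50665010e-04 2.77991393e-04] [-0.22724538 -3.55620204  3.46447181] [-0.53938001 -0.02268886 -0.0416674 ] 50.695708689285
```

View pics/wrist5.png

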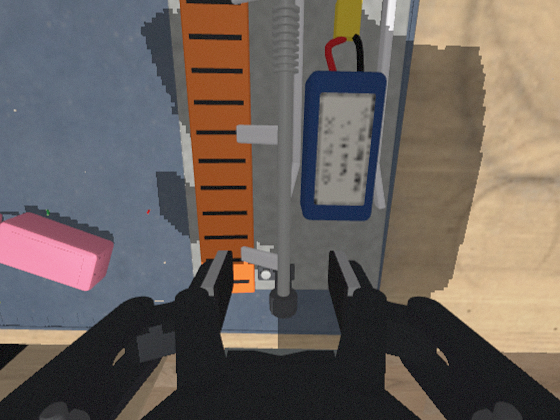

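View pics/sc5.png

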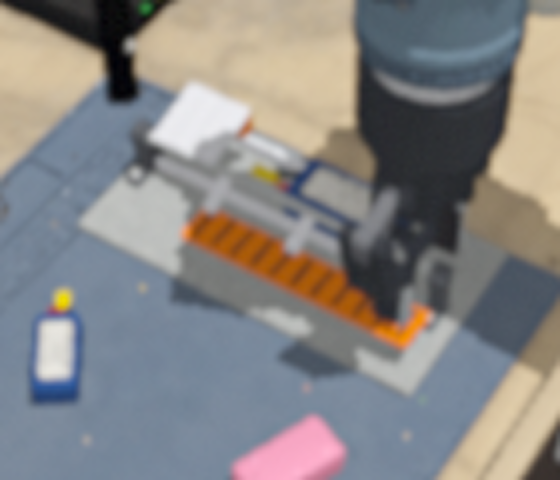

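Call:
play_rows(steps=[[[0,0,0.002],[0,0,0],-0.18],[[0,0,0.004],[0,0,0],-0.18],[[0,0,0.005],[0,0,0],-0.18],[[0,0,0.005],[0,0,0],-0.18]])

```text
t: 4.02
tool_pos: [438.5, 23.2, 15.4]
ee_rot: [1.0, 0.011, 0.0, 0.0]
force: [0.4, -3.5, 5.0]
finger_gap: 50.7
```

```bash
python3 look.py 6
```

```text
4.1167 [438.55976544  23.27707704  15.43530732] [9.99938418e-01 1.10925776e-02 3.26105380e-04 9.63577179e-05] [-0.44707228 -3.97395598  5.31022847] [-0.68006724 -0.02650995 -0.0674313 ] 50.58226426729434
```

View pics/wrist6.png

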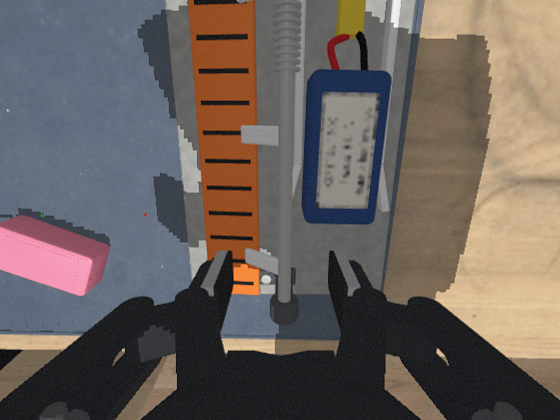

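View pics/sc6.png

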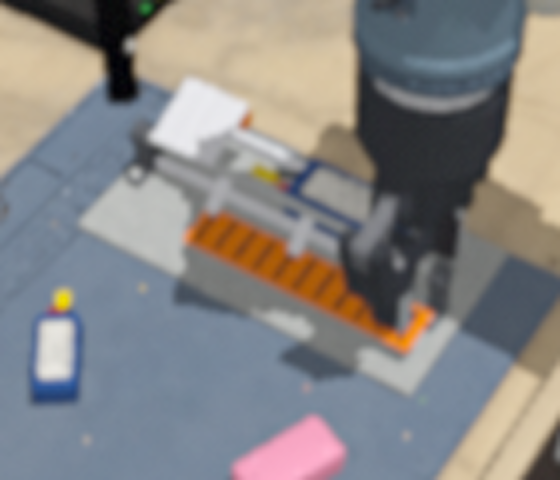

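```bash
cat > fl.py <<'E'
from h import *
import pickle,sys
O=np.array([571.7,-4.0,4]);A=0.02
def dk(p):
    c,s=np.cos(A),np.sin(A);return O+[c*p[0]-s*p[1],s*p[0]+c*p[1],p[2]]
def barpt(r,x,th):
    c,s=np.cos(th),np.sin(th);return dk([x,27+r[0]*c+r[1]*s,32+r[1]*c-r[0]*s])
k=sys.argv[1];W=pickle.load(open(f"wrist{k}.pkl","rb"))
h=cv2.cvtColor(W["frame"],cv2.COLOR_RGB2HSV);m=cv2.inRange(h,(5,150,80),(18,255,255))
for row in map(int,sys.argv[2:]):
    xs=np.where(m[row,:300]>0)[0];print("row",row,"edges",xs.min(),xs.max())
    for th in(0,.2,.3,.4,.5,.65):
        o=[]
        for r in((45.4,-1),(18.6,-9)):
            X=min(np.arange(-170,40,.5),key=lambda x:abs(proj(W,barpt(r,x,th))[1]-row));o.append(proj(W,barpt(r,X,th))[0].round(1))
        print(th,o)
E
python3 fl.py 2 100 170; python3 fl.py 6 60 165
```

```text
row 100 edges 202 250
0 [np.float64(202.2), np.float64(251.8)]
0.2 [np.float64(208.0), np.float64(256.0)]
0.3 [np.float64(211.7), np.float64(258.5)]
0.4 [np.float64(215.9), np.float64(261.1)]
0.5 [np.float64(220.6), np.float64(263.9)]
0.65 [np.float64(228.2), np.float64(268.4)]
row 170 edges 207 252
0 [np.float64(207.3), np.float64(253.6)]
0.2 [np.float64(212.6), np.float64(257.5)]
0.3 [np.float64(216.2), np.float64(259.8)]
0.4 [np.float64(220.1), np.float64(262.3)]
0.5 [np.float64(224.4), np.float64(264.9)]
0.65 [np.float64(231.6), np.float64(269.1)]
row 60 edges 193 255
0 [np.float64(169.1), np.float64(242.4)]
0.2 [np.float64(179.4), np.float64(248.6)]
0.3 [np.float64(185.5), np.float64(252.1)]
0.4 [np.float64(192.3), np.float64(255.9)]
0.5 [np.float64(199.4), np.float64(259.9)]
0.65 [np.float64(210.7), np.float64(266.3)]
row 165 edges 201 257
0 [np.float64(179.4), np.float64(245.7)]
0.2 [np.float64(188.7), np.float64(251.3)]
0.3 [np.float64(194.3), np.float64(254.5)]
0.4 [np.float64(200.3), np.float64(257.9)]
0.5 [np.float64(206.7), np.float64(261.6)]
0.65 [np.float64(217.0), np.float64(267.3)]
```

Call:
play_rows(steps=[[[0,0,0.0015],[0,0,0],-0.18],[[0.005,0,0.0015],[0,0,0],-0.18],[[0.01,0,0.0015],[0,0,0],-0.18],[[0.014,0,0.0015],[0,0,0],-0.18],[[0.018,0,0.0015],[0,0,0],-0.18],[[0.022,0,0.0015],[0,0,0],-0.18],[[0.026,0,0.0015],[0,0,0],-0.18],[[0.03,0,0.0015],[0,0,0],-0.18],[[0.034,0,0.0015],[0,0,0],-0.18],[[0.038,0,0.0015],[0,0,0],-0.18],[[0.04,0,0.0015],[0,0,0],-0.18]])

```text
t: 5.03
tool_pos: [478.9, 24.4, 13.8]
ee_rot: [1.0, 0.011, 0.0, -0.0]
force: [-2.6, 0.7, 3.0]
finger_gap: 50.4
```

```bash
python3 look.py 7; python3 fl.py 7 30 100
```

```text
5.1333 [479.17786004  24.48659281  13.91769206] [ 9.99937522e-01  1.11542937e-02  7.08448288e-04 -1.80938239e-04] [-1.04361624  0.60558878  3.65967344] [0.17946087 0.11292028 0.05089826] 50.036747110119386Traceback (most recent call last):
  File "fl.py", line 11, in <module>
    xs=np.where(m[row,:300]>0)[0];print("row",row,"edges",xs.min(),xs.max())
                                                          ~~~~~~^^
    return umr_minimum(a, axis, None, out, keepdims, initial, where)
ValueError: zero-size array to reduction operation minimum which has no identity
```

View pics/wrist7.png

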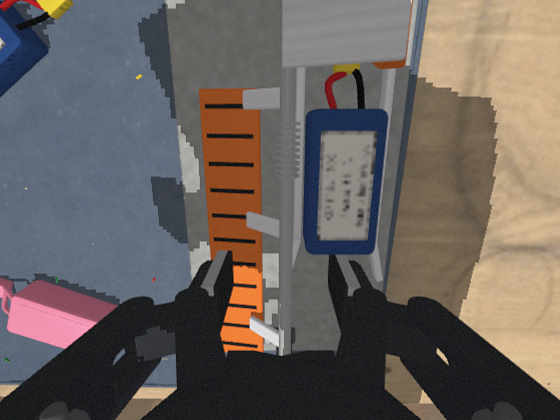

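```bash
python3 fl.py 7 120 210
```

```text
row 120 edges 201 259
0 [np.float64(174.7), np.float64(244.8)]
0.2 [np.float64(184.6), np.float64(250.7)]
0.3 [np.float64(190.4), np.float64(254.1)]
0.4 [np.float64(196.8), np.float64(257.7)]
0.5 [np.float64(203.6), np.float64(261.5)]
0.65 [np.float64(214.4), np.float64(267.6)]
row 210 edges 208 260
0 [np.float64(183.4), np.float64(247.5)]
0.2 [np.float64(192.5), np.float64(252.9)]
0.3 [np.float64(197.9), np.float64(256.0)]
0.4 [np.float64(203.7), np.float64(259.3)]
0.5 [np.float64(209.9), np.float64(262.8)]
0.65 [np.float64(219.8), np.float64(268.4)]
```

The flap is at about 0.46 rad and the pusher has just reached the pack's rear end. I'll keep pushing.

Call:
play_rows(steps=[[[0.004,0,0],[0,0,0],-0.18],[[0.008,0,0],[0,0,0],-0.18],[[0.012,0,0],[0,0,0],-0.18],[[0.016,0,0],[0,0,0],-0.18],[[0.02,0,0],[0,0,0],-0.18],[[0.024,0,0],[0,0,0],-0.18],[[0.028,0,0],[0,0,0],-0.18],[[0.032,0,0],[0,0,0],-0.18],[[0.036,0,0],[0,0,0],-0.18],[[0.04,0,0],[0,0,0],-0.18],[[0.044,0,0],[0,0,0],-0.18],[[0.048,0,0],[0,0,0],-0.18]])

```text
t: 6.13
tool_pos: [526.6, 25.5, 13.8]
ee_rot: [1.0, 0.011, 0.0, -0.0]
force: [-2.6, 0.5, 2.2]
finger_gap: 50.6
```

```bash
python3 look.py 8;  python3 fl.py 8 200 230
```

```text
6.2333 [527.4943916   25.56779356  13.95235304] [ 9.99937638e-01  1.11306790e-02  8.85150132e-04 -2.12293533e-04] [-0.16508589  0.88168641  3.11836949] [ 0.17808595  0.04716427 -0.01765648] 50.27093646211635
row 200 edges 207 245
0 [np.float64(182.6), np.float64(247.4)]
0.2 [np.float64(191.8), np.float64(252.9)]
0.3 [np.float64(197.2), np.float64(256.0)]
0.4 [np.float64(203.1), np.float64(259.3)]
0.5 [np.float64(209.4), np.float64(262.9)]
0.65 [np.float64(219.3), np.float64(268.5)]
row 230 edges 210 261
0 [np.float64(185.6), np.float64(248.3)]
0.2 [np.float64(194.5), np.float64(253.6)]
0.3 [np.float64(199.7), np.float64(256.7)]
0.4 [np.float64(205.4), np.float64(259.9)]
0.5 [np.float64(211.4), np.float64(263.3)]
0.65 [np.float64(221.1), np.float64(268.7)]
```

View pics/wrist8.png

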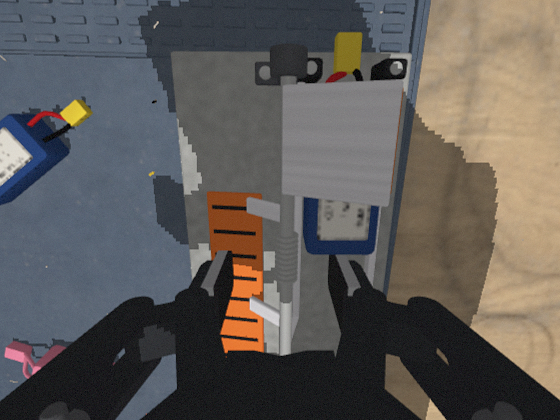

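View pics/sc8.png

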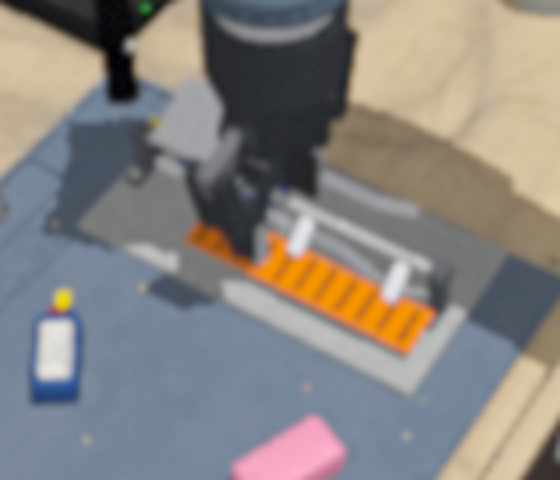

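The pack is under the lifted flap, which is still at about 0.46 rad. About 11 mm remains, so I'll push slowly and watch for the stop force.

Call:
play_rows(steps=[[[0.002,0,0],[0,0,0],-0.18],[[0.004,0,0],[0,0,0],-0.18],[[0.006,0,0],[0,0,0],-0.18],[[0.008,0,0],[0,0,0],-0.18],[[0.01,0,0],[0,0,0],-0.18],[[0.01,0,0],[0,0,0],-0.18]])

```text
t: 6.73
tool_pos: [536.8, 25.7, 13.8]
ee_rot: [1.0, 0.011, 0.0, -0.0]
force: [-2.0, -0.2, 3.7]
finger_gap: 50.5
```

Call:
play_rows(steps=[[[0.001,0,0],[0,0,0],-0.18],[[0.002,0,0],[0,0,0],-0.18],[[0.002,0,0],[0,0,0],-0.18]])

```text
t: 6.98
tool_pos: [538.3, 25.8, 13.8]
ee_rot: [1.0, 0.011, 0.0, -0.0]
force: [-2.9, 0.4, 4.3]
finger_gap: 50.8
```

Call:
play_rows(steps=[[[0.001,0,0],[0,0,0],-0.18],[[0.002,0,0],[0,0,0],-0.18],[[0.002,0,0],[0,0,0],-0.18]])

```text
t: 7.23
tool_pos: [538.4, 25.6, 13.5]
ee_rot: [1.0, 0.011, -0.002, 0.0]
force: [-7.0, 0.9, 6.5]
finger_gap: 50.1
```

```bash
python3 look.py 9;  python3 fl.py 9 230 240
```

```text
7.3333 [538.4881988   25.53925746  13.53221426] [ 9.99937469e-01  1.10631770e-02 -1.59720384e-03  3.37788714e-04] [-6.85499136  0.82124697  6.73306214] [ 0.10443091  1.4520871  -0.11994181] 50.33702018281756
row 230 edges 210 213
0 [np.float64(185.0), np.float64(248.0)]
0.2 [np.float64(193.9), np.float64(253.3)]
0.3 [np.float64(199.2), np.float64(256.3)]
0.4 [np.float64(205.0), np.float64(259.6)]
0.5 [np.float64(211.0), np.float64(263.0)]
0.65 [np.float64(220.8), np.float64(268.5)]
row 240 edges 210 258
0 [np.float64(186.0), np.float64(248.3)]
0.2 [np.float64(194.9), np.float64(253.6)]
0.3 [np.float64(200.0), np.float64(256.6)]
0.4 [np.float64(205.7), np.float64(259.8)]
0.5 [np.float64(211.8), np.float64(263.2)]
0.65 [np.float64(221.4), np.float64(268.6)]
```

View pics/wrist9.png

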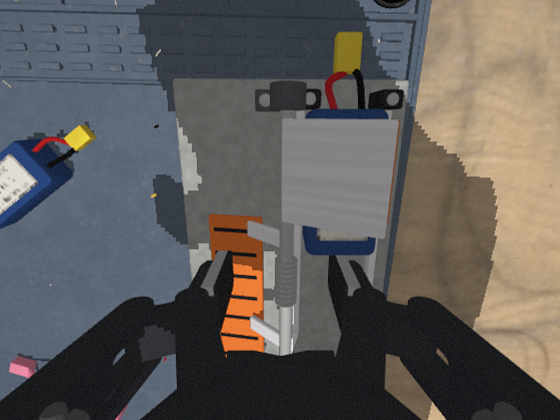

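The force along x rose to -7 N and TCP x stalled at 538.4 (I predicted 538.5). The pack is against the stops with the flap at about 0.47 rad. I'll back off slightly and rise.

Call:
play_rows(steps=[[[-0.003,0,0],[0,0,0],-0.18],[[-0.005,0,0],[0,0,0],-0.18],[[-0.005,0,-0.004],[0,0,0],-0.18],[[-0.005,0,-0.008],[0,0,0],-0.18],[[-0.005,0,-0.012],[0,0,0],-0.18],[[-0.005,0,-0.018],[0,0,0],-0.18],[[-0.005,0,-0.025],[0,0,0],-0.18],[[-0.005,0,-0.04],[0,0,0],-0.18],[[-0.005,0,-0.08],[0,0,0],-0.18],[[-0.005,0,-0.12],[0,0,0],-0.18],[[-0.02,0,-0.15],[0,0,0],-0.18],[[-0.05,0,-0.18],[0,0,0],-0.18],[[-0.08,0,-0.2],[0,0,0],-0.18],[[-0.08,0,-0.2],[0,0,0],-0.18],[[-0.08,0,-0.2],[0,0,0],-0.18],[[-0.08,0,-0.2],[0,0,0],-0.18]])

```text
t: 8.67
tool_pos: [460.6, 23.6, 214.0]
ee_rot: [1.0, 0.011, 0.0, 0.0]
force: [-0.4, -0.7, 0.3]
finger_gap: 50.5
```

```bash
python3 look.py 10;  python3 fl.py 10 130 160; python3 - <<'E'
import cv2
a=cv2.imread("pics/wrist10.png")[0:230,210:370];cv2.imwrite("pics/w10c.png",cv2.resize(a,None,fx=2.6,fy=2.6,interpolation=cv2.INTER_CUBIC))
E
```

```text
8.7667 [460.53392999  23.8858464  213.14451451] [ 9.99937770e-01  1.11452907e-02 -4.52855731e-04 -1.84791741e-04] [-0.21717983  0.77765691  0.1002876 ] [ 0.02868558 -0.00044557  0.00540612] 50.14122238090051
row 130 edges 243 267
0 [np.float64(240.3), np.float64(266.0)]
0.2 [np.float64(242.4), np.float64(268.1)]
0.3 [np.float64(244.0), np.float64(269.4)]
0.4 [np.float64(245.9), np.float64(270.7)]
0.5 [np.float64(248.2), np.float64(272.2)]
0.65 [np.float64(252.0), np.float64(274.6)]
row 160 edges 52 267
0 [np.float64(241.4), np.float64(266.3)]
0.2 [np.float64(243.4), np.float64(268.4)]
0.3 [np.float64(245.0), np.float64(269.6)]
0.4 [np.float64(246.8), np.float64(270.9)]
0.5 [np.float64(249.0), np.float64(272.4)]
0.65 [np.float64(252.8), np.float64(274.7)]
```

View pics/w10c.png

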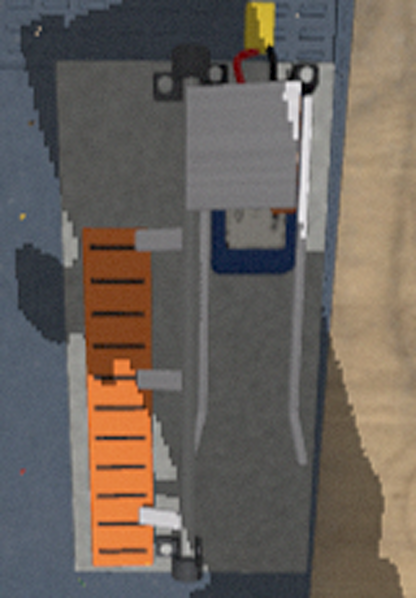

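View pics/sc10.png

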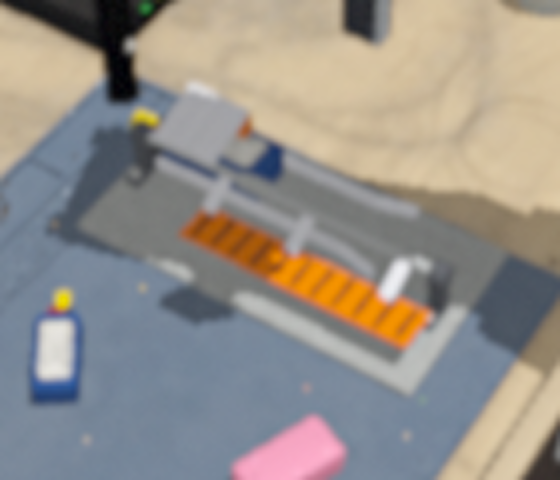

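```bash
python3 - <<'E'
from h import *
import pickle
W=pickle.load(open("wrist10.pkl","rb"))
for x,y,z in [(212,272,28),(295,271,28),(209,215,28),(298,215,28),(190,209,43),(290,210,43)]: print(onplane(W,210+x/2.6,y/2.6,z).round(1))
O=np.array([571.7,-4.0]);c,s=np.cos(.02),np.sin(.02)
for x,y in [(212,272),(295,271)]:
    p=onplane(W,210+x/2.6,y/2.6,28)[:2]-O;print("dock",(c*p[0]+s*p[1]).round(1),(-s*p[0]+c*p[1]).round(1))
E
```

```text
[550.1  13.8  28. ]
[551.3 -19.9  28. ]
[571.5  15.7  28. ]
[572.3 -19.7  28. ]
[571.8  23.5  43. ]
[572.4 -14.5  43. ]
dock -21.2 18.2
dock -20.7 -15.5
```

```bash
python3 -c "
from station import order,robot
print(robot.observe()['force']);print(order.sign_off())"
```

```text
[-0.21717983  0.77765691  0.1002876 ]
the job is handed in; nothing more can be done
None
```

I held the flap open with one fingertip on the orange bar and slid the larger blue pack about 80 mm along the lane with the other. Then I backed off 5 mm, rose clear and handed the job in at about 8.8 s. No verdict was reported.

- **During the push:** the flap was at about 0.41 rad after pressing down and about 0.46 rad through the push, worked out from where the bar's edges appeared in the wrist images. At the end the TCP stalled at x = 538.4 mm, against a predicted 538.5 mm. The force along x rose to about 7 N there, which I took as the pack reaching the stops.
- **After release:** the pack's rear end measured at dock x = -21 mm, where home is -22 mm. It is about 1 mm off the centre line and looks straight.
- **Flap:** it rests on the pack at roughly 0.15 to 0.25 rad, read from the bar's edges.
- **Robot:** it is clear of everything, with the force reading near zero.

- **Disagreement:** the pack's starting rear end read x = 462 mm in the top view and 468 mm in the wrist view, so I left room for both.
- **Not measured:** I did not re-measure the bystanders at the end. The arm stayed about 180 mm or more above the bench until it was over the dock.

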